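# Latch the sprung clamp open and load it

## Task

Open the sprung clamp of the wooden jig: push its upright metal plate away, straight back past the stop pin, and let go so that the jaw springs back against the pin and stays latched half open. Then push the wooden offcut along the channel, in between the jaws, until it is fully home against the end stop. Push both with the fingers, lift nothing, and leave the other things on the bench where they are.

Things in the scene. Friction and masses are not known exactly. Their poses are not given: they have to be found in the camera images.
- clamp_jig: Fixed clamp jig of wood and metal on the bench, placed and turned anew each time. Origin at the underside of its base; its x is the way the jaw opens (roughly away from the robot), y runs left along the feed channel, z up. Base plate 12 mm thick, x -77..25, y -58..200 mm, with an 84 mm wide arm on to x = 190 that carries the jaw's tail and spring tube.
- jaw (a joint): Position (m) of the sprung jaw along the jig's x: 0 at rest, closed, the offcut cannot enter; 0.045 at the hard end. A spring drives it back with 6 N at 0, 12 N at 0.045. Past 0.030 the stop pin drops in behind a tooth; on release from 0.034 or more the jaw comes back onto the pin and stays at 0.030. If pushed less it returns to 0 and can be pushed again.
- push_point (a point): Middle of the front face (facing -x of the jig) of the upright aluminium push plate on top of the jaw: 40 wide (y), 7 thick (x), from z = 40 to 80 mm above the bench; the point is at 64 mm. It rides with the jaw; push here along the jig's x. The space in front of it above z = 26 mm (the near fence's top) is free.
- jaw_face (a point): Middle of the wooden jaw's face (44 mm wide in y, from z = 13 to 40 mm), which faces the near fence. In the jig's frame at x = -30 mm when closed, 0 when latched; y = 0. The gap to the near fence is 22 mm closed, 52 mm latched.
- stop_pin (a joint): Lift (m) of the sprung vertical stop pin with a black knob, top 81 mm above the bench, in the dark bridge behind the jaw (bridge at the jig's x 64..86, y -33..33, top 60 mm). 0 when down; it rises up to 0.008 while the tooth passes under it and drops by itself.
- channel (a point): Point of the jig (its x -27.5, y 115, z 12 mm) on the floor of the feed channel, midway between both fences. The channel is 49 mm wide (the jig's x -52..-3) and runs along y; fence tops 26 mm above the bench. It ends at the right in the end stop, a block with its face at the jig's y = -26 mm and its top at 36 mm.
- offcut: Loose block of pale wood, 45 (across the channel) x 70 (along it) x 35 mm high, 0.1 to 0.21 kg. Origin at the centre of its underside. Its own y axis points 31 degrees clockwise, seen from above, from its long direction (the block is drawn turned in its frame). It starts flat in the left part of the channel, 2 mm play each side, clear of the jaw, and slides along it.
- offcut_end (a point): Middle of the offcut's left end face (its end away from the jaw and the end stop), 17.5 mm above its underside, 35 mm from its middle; push here to the right, along the jig's -y. When the offcut is home this end stands out 22 mm to the left of the jaw.
- seat (a point): Fixed point on the jig's base where the origin of the offcut lies when it is fully home: its right end against the end stop, midway across the channel.
- mallet: Loose wooden mallet, 125 x 204 x 78 mm, lying right of the jig; bystander. Origin under its middle.
- blank_squat: Loose squat turned blank, 60 mm across, 50 high, standing on the bench just behind the feed channel; bystander. Origin at the centre of its underside.
- cup: Loose small wooden cup, 66 mm across, 55 high, right of the jig near the robot; bystander. Origin at the centre of its underside.
- sander: Loose sanding block, 64 x 92 x 25 mm, behind and left of the jig; bystander. Origin at the centre of its underside.
Things that resemble listed ones, but are neither listed nor needed, are in the scene too. Leave any green or orange look-alike of the offcut alone.

How it is judged:
By the outcome, as a careful person would: the job done as asked, in the order asked, and still so for the second after the job is handed in, with the robot touching nothing.
It also fails if it takes over 45 s, if anything falls off the work surface, if the arm or the gripper's body presses on something with over 40 N, if the wrist force passes 120 N, or if a joint passes its speed limit or range.

## Robot

A 6-joint arm with a two-finger parallel gripper is mounted at the origin on a cart in front of the work surface, level with it; the furniture and walls round the work are solid. World frame = base frame: x ahead of the robot, y to its left, z up, the work surface at z = 0. Lengths are in m, angles in rad, forces in N, time in s.
With the tool pointing down it reaches from about 0.35 to 0.725 m from the base axis. Payload 6 kg.
Tool frame: the origin (TCP) lies midway between the tips of the shut fingers; the grasp point (between the pads) lies 19 mm behind it; z points along the fingers, y is the direction in which the jaws open and shut (so a half turn about z gives the same grasp; the last joint's range is limited). The gripper opens to 85 mm and grips with 20 to 120 N. Pads are 22 mm wide; open, the fingers measure 114 mm over their backs; the gripper's body (76 mm by 85 mm) begins 54 mm behind the grasp point. The pads swing forward as they close: fully open they stand 13 mm farther back than shut.
Start: joints at [-1.001, 0.04, 0.085, 0, -1.615, -0.334], TCP at [0.14, -0.583, 0.205] pointing down, gripper open.
Joint ranges: [-2.56, 2.56], [-1.29, 2.01], [-1.08, 1.49], [-3.29, 1.98], [-2.81, -0.18], [-2.99, 2.99]. Speed limits (rad/s): [2.57, 2.57, 3.01, 3.14, 3.14, 3.14].

## Interface

Orientations are given as a rotation vector (axis times angle).
In Python, from cell import bot gives the robot as it stands.
- The arm moves only by the tool drive_tool, never from a script. Its argument "rows" is text: rows parted by semicolons, each of 7 numbers parted by spaces: the turn, a rotation vector about the world's x, y, z in degrees, then the shift along the world's x, y, z in cm, then the closure, from -1 (fully open) to 1 (shut). A call has 1 to 8 rows; each row shifts and turns the commanded pose from where the row before left it; what a row does not reach is not made up. A row lasts 1/12 s, in which the tool goes at most 41.7 mm and 7.16 degrees, less where a joint would pass 70% of its speed; a pose out of reach is approached as far as the arm can. A call with a gripper value outside its range is refused whole. The fingers move at their own pace and stop on an object; the grip force is fixed at half the most. Time passes only in rows, so rows that do not move let the fingers close. It gives the time, the measured TCP pose, the force and the opening at its end, in the units of the state.
- bot.read_state(): the state, without advancing time (a new reading comes with each control period).
- bot.grab_frame(name): name is "side" or "top"; returns the picture (480x640x3 uint8, red, green, blue); there is no depth.
- bot.get_calibration(name): a dict with "mtx" (3x3 intrinsics, pixels), "cam_to_world" (4x4, takes a point from camera to world coordinates). Camera axes: x right, y up, looking along -z (the intrinsics and any distortion apply to the point x, -y, -z); pixel columns grow to the right and rows downward; lengths in m; the calibration is good to about 2 mm. A picture is of the moment at which its call begins. get_calibration takes no time and is no camera call.
- bot.sign_off(): hands the job in, once; it reports no verdict.
Trained networks look in the newest picture that a camera, given by its name, has taken for a name from the list of things; names that differ only in an ending like _2 or _b are one class to them, and where a whole thing is asked for, a point or a joint stands for the part that bears it (a point fixed in the world has none). Each returns a list of dicts, best first, with "p" (0 to 1); they miss things now and then, are a little off and sometimes report something else, mostly with a low value. They report only what shows in the picture. A call takes as long as a camera call. They do not tell look-alikes from the thing itself.
- bot.recognise(camera, thing): "extent" ([left, top, right, bottom] in pixels, round what is visible of it).
- bot.outline_of(camera, thing): "region" (480x640 bool, what is visible of it) and "extent" ([left, top, right, bottom] in pixels, round what is visible of it).
- bot.spot_point(camera, thing): "centre" ([row, column] in pixels: a listed point, or the origin of a listed thing).
The state is a dict: "t": time; "joint_positions": joint angles; "joint_vel": joint speeds; "effort": joint torques, N m; "tcp_pos": TCP position; "orientation": TCP orientation; "contact_force": force on the tool from outside, world axes, zero at the start; "torque": the same for the moment, N m; "opening": opening from 0.0 (shut) to 1.0 (fully open).
Only numpy, scipy, OpenCV 4.12 (cv2) and the standard library are available. Lean on these libraries where they do the work, as an engineer would, in place of code of your own. Each camera call takes 0.05 s, during which the arm holds its last target.

## Working session

There is one attempt and no reset: what is moved stays moved. The work goes in short steps, Python scripts to look and compute and a tool call to move; the robot and the scene stay as the last step left them, time stands still between calls to the robot, and variables do not carry over. Pictures are saved under pics/ and viewed, and the job is handed in when it is done.

Besides the shell and the picture viewer there is one more tool, called after "Request:" as name(argument=value, ...) on one line, values as JSON. drive_tool: Moves the arm, as the interface text tells. Its arguments: {"type":"object","properties":{"rows":{"type":"string"}},"required":["rows"]}

```bash
mkdir -p pics; ls; cat > h.py <<'E'
import numpy as np, cv2
from cell import bot
def cal(n):
    c=bot.get_calibration(n); return np.array(c["mtx"]),np.array(c["cam_to_world"]),c
def ray(n,rc):
    K,T,c=cal(n); d=c.get("dist"); 
    p=np.linalg.inv(K)@[rc[1],rc[0],1]; v=T[:3,:3]@[p[0],-p[1],-p[2]]
    return T[:3,3],v/np.linalg.norm(v)
def onz(n,rc,z):
    o,v=ray(n,rc); return o+v*(z-o[2])/v[2]
def tri(a,b):
    o1,v1=ray("side",a);o2,v2=ray("top",b)
    A=np.stack([v1,-v2],1); s=np.linalg.lstsq(A,o2-o1,rcond=None)[0]
    p,q=o1+s[0]*v1,o2+s[1]*v2
    return (p+q)/2,np.linalg.norm(p-q)
def proj(n,P):
    K,T,c=cal(n); q=np.linalg.inv(T)@np.r_[P,1]; u=K@[q[0],-q[1],-q[2]]; return u[:2]/u[2]
E
python3 - <<'E'
from h import *
for n in("side","top"):
    cv2.imwrite(f"pics/{n}0.png",bot.grab_frame(n)[:,:,::-1]); print(bot.get_calibration(n))
    for th in ("push_point","jaw_face","channel","offcut","offcut_end","seat","clamp_jig","stop_pin"):
        print(n,th,[(round(d["p"],2),np.round(d["centre"],1)) for d in bot.spot_point(n,th)[:3]])
print(bot.read_state())
E
```

```text
pics
{'mtx': array([[573.36496546,   0.        , 319.24104216],
       [  0.        , 573.36496546, 246.89512233],
       [  0.        ,   0.        ,   1.        ]]), 'cam_to_world': array([[ 9.99999622e-01, -7.42985069e-04, -4.51403356e-04,
         5.23762383e-01],
       [-8.20973122e-05,  4.36208134e-01, -8.99845796e-01,
        -9.29540419e-01],
       [ 8.65477806e-04,  8.99845493e-01,  4.36207909e-01,
         5.61467181e-01],
       [ 0.00000000e+00,  0.00000000e+00,  0.00000000e+00,
         1.00000000e+00]])}
side push_point [(0.97, array([273.4, 320.9]))]
side jaw_face [(0.84, array([290.4, 317.8]))]
side channel [(0.68, array([267.8, 323.3])), (0.59, array([260.2, 326.4]))]
side offcut [(0.98, array([240. , 335.7])), (0.88, array([296.9, 239.9])), (0.77, array([274.3, 325.4]))]
side offcut_end [(0.74, array([262.6, 324.5])), (0.64, array([294.9, 246.9])), (0.58, array([230.4, 318.9]))]
side seat [(0.7, array([294. , 318.6]))]
side clamp_jig [(0.63, array([301.7, 333.1]))]Traceback (most recent call last):
  File "<stdin>", line 5, in <module>
ValueError: it knows: blank_squat, channel, clamp_jig, cup, jaw_face, mallet, offcut, offcut_end, push_point, sander, seat
```

```bash
python3 - <<'E'
from h import *
for n in("top","side"):
    cv2.imwrite(f"pics/{n}1.png",bot.grab_frame(n)[:,:,::-1])
n="top"
for th in ("push_point","jaw_face","channel","offcut","offcut_end","seat","clamp_jig","blank_squat"):
        print(n,th,[(round(d["p"],2),np.round(d["centre"],1)) for d in bot.spot_point(n,th)[:3]])
print(bot.get_calibration(n))
print(bot.read_state())
E
```

```text
top push_point [(0.71, array([246.1, 375.2]))]
top jaw_face [(0.82, array([251.2, 373.2]))]
top channel [(0.88, array([241.7, 326.1]))]
top offcut [(0.9, array([232.8, 263.4])), (0.88, array([242.7, 343.2])), (0.77, array([309.4, 364.7]))]
top offcut_end [(0.81, array([298.6, 379.3])), (0.76, array([244.8, 256.7])), (0.63, array([242.3, 329.4]))]
top seat [(0.9, array([249.1, 367.1])), (0.5, array([197.7, 223. ]))]
top clamp_jig [(0.74, array([241.8, 373. ])), (0.31, array([242.9, 329.1]))]
top blank_squat [(0.86, array([208.3, 335. ]))]
{'mtx': array([[551.78195736,   0.        , 327.9346006 ],
       [  0.        , 551.78195736, 239.32987938],
       [  0.        ,   0.        ,   1.        ]]), 'cam_to_world': array([[ 0.0290632 ,  0.97772238, -0.20788045,  0.25458766],
       [-0.99956661,  0.02940144, -0.00146312,  0.11156657],
       [ 0.00468146,  0.20783288,  0.97815315,  1.38426461],
       [ 0.        ,  0.        ,  0.        ,  1.        ]])}
{'t': 0.9, 'joint_positions': array([-1.00129773e+00,  4.01723201e-02,  8.48250886e-02, -2.54196371e-05,
       -1.61548945e+00, -3.33699564e-01]), 'joint_vel': array([-0.00061949,  0.00038079,  0.00039607, -0.00050531, -0.00069677,
       -0.00111286]), 'effort': array([ 4.23811398e-04, -3.67921221e+01,  3.47442555e+01,  6.93336904e+00,
       -9.99687763e-04, -5.68911958e-06]), 'tcp_pos': array([ 0.14019727, -0.58337337,  0.20498573]), 'orientation': array([-3.69535906e-01,  3.11977799e+00,  7.44366362e-05]), 'contact_force': array([-0.12698456, -0.29909611,  0.26332934]), 'torque': array([ 0.03112295, -0.00265631, -0.01959194]), 'opening': 1.0058161065606903}
```

View pics/top1.png

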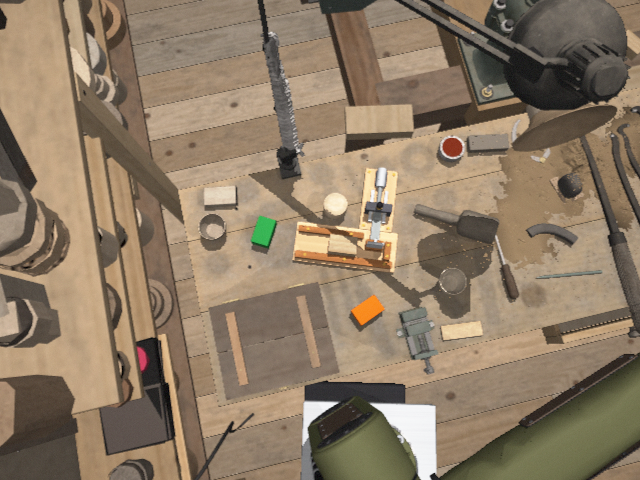

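View pics/side1.png

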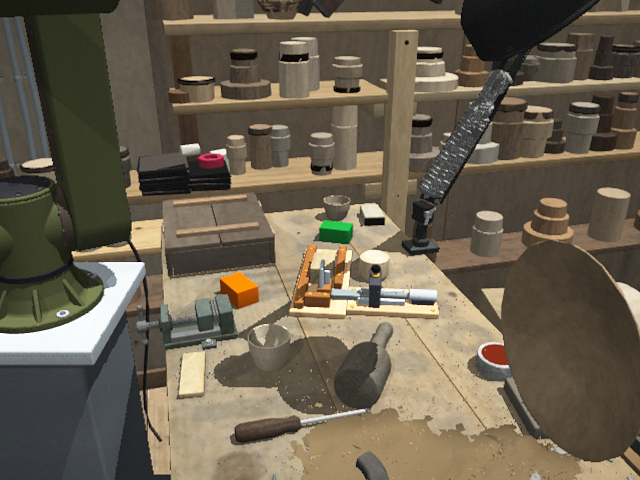

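The top view shows the jig at about (295–395, 170–270) with the offcut near (343,243). In the side view the push plate is near (321,275). The mallet and vise are to the right and near. I'll zoom in and triangulate.

```bash
python3 - <<'E'
from h import *
S=dict(push=(273.4,320.9),jaw=(290.4,317.8),ch=(267.8,323.3),off=(274.3,325.4),oe=(262.6,324.5),seat=(294,318.6),jig=(301.7,333.1),ch2=(260.2,326.4))
T=dict(push=(246.1,375.2),jaw=(251.2,373.2),ch=(241.7,326.1),off=(242.7,343.2),oe=(242.3,329.4),seat=(249.1,367.1),jig=(241.8,373),ch2=(241.7,326.1))
Z=dict(push=.064,jaw=.0265,ch=.012,off=.012,oe=.0295,seat=.012,jig=0,ch2=.012)
for k in S:
    p,e=tri(S[k],T[k]); print(k,p.round(4),round(e,4),onz("side",S[k],Z[k]).round(4),onz("top",T[k],Z[k]).round(4))
t=cv2.imread("pics/top1.png")[150:290,280:420]; s=cv2.imread("pics/side1.png")[225:330,275:450]
cv2.imwrite("pics/tz.png",cv2.resize(t,None,fx=4.2,fy=4.2,interpolation=3)); cv2.imwrite("pics/sz.png",cv2.resize(s,None,fx=4.5,fy=4.5,interpolation=3))
E
```

```text
push [ 0.5252 -0.0026  0.0575] 0.0043 [ 0.5273 -0.0137  0.064 ] [ 0.5218 -0.0023  0.064 ]
jaw [ 0.5195 -0.0009  0.0205] 0.0043 [ 0.5216 -0.0104  0.0265] [ 0.5162 -0.0006  0.0265]
ch [0.5368 0.1177 0.0069] 0.0083 [0.5326 0.106  0.012 ] [0.5399 0.1181 0.012 ]
off [0.5374 0.0746 0.0142] 0.0016 [0.5366 0.0783 0.012 ] [0.5386 0.0746 0.012 ]
oe [0.5358 0.1096 0.0223] 0.0015 [0.5349 0.0954 0.0295] [0.535  0.1097 0.0295]
seat [0.5242 0.0131 0.0052] 0.0022 [0.5231 0.0011 0.012 ] [0.5239 0.0137 0.012 ]
jig [ 0.5485 -0.0021 -0.0034] 0.004 [ 0.5503 -0.0069  0.    ] [ 0.5458 -0.002   0.    ]
ch2 [0.5383 0.1181 0.0231] 0.0014 [0.5393 0.14   0.012 ] [0.5399 0.1181 0.012 ]
```

View pics/tz.png

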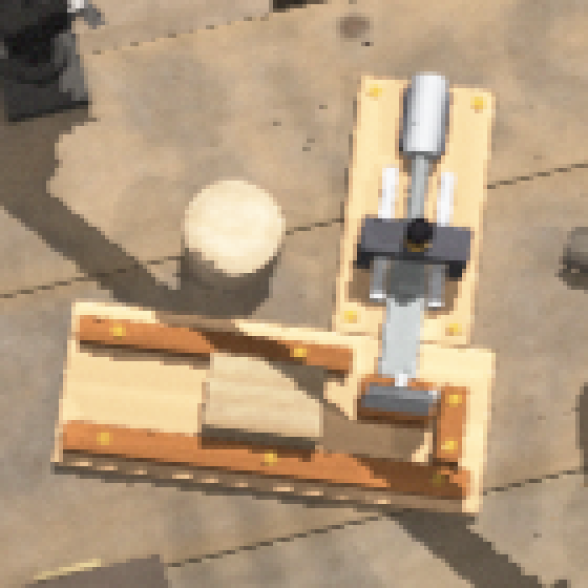

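View pics/sz.png

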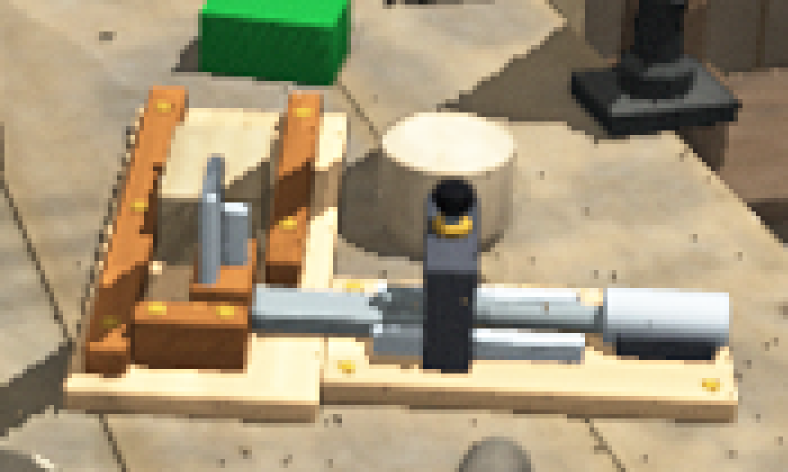

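```bash
cat > fit.py <<'E'
from h import *
from scipy.optimize import least_squares
obs=[("top",(25,200,12),(75,303)),("top",(-77,-58,12),(478,503)),("top",(190,42,12),(363,76)),("top",(190,-42,12),(494,88)),("top",(25,-58,12),(494,350)),("top",(-77,200,12),(56,460)),
("top",(75,0,78),(418,230)),
("side",(190,-42,12),(737,378)),("side",(25,-58,12),(320,392)),("side",(-77,-58,12),(70,376)),("side",(75,0,76),(455,193))]
def pxo(o):
    n,P,z=o
    return ((z[0]+.5)/4.2-.5+280,(z[1]+.5)/4.2-.5+150) if n=="top" else ((z[0]+.5)/4.5-.5+275,(z[1]+.5)/4.5-.5+225)
def W(p,P):
    c,s=np.cos(p[2]),np.sin(p[2]); P=np.array(P)/1000
    return np.array([p[0]+c*P[0]-s*P[1],p[1]+s*P[0]+c*P[1],P[2]])
def f(p): return np.concatenate([proj(o[0],W(p,o[1]))-pxo(o) for o in obs])
if __name__=="__main__":
  for sel in ("both","top","side"):
    full=list(obs); o2=[o for o in full if sel in("both",o[0])]
    g=lambda p:np.concatenate([proj(o[0],W(p,o[1]))-pxo(o) for o in o2])
    r=least_squares(g,[.55,0,0],loss="soft_l1"); p=r.x
    print(sel,p.round(4),np.degrees(p[2]).round(2)); print(g(p).reshape(-1,2).round(1).tolist())
    for nm,P in dict(push=(-30,0,64),seat=(-27.5,9,12),ch=(-27.5,115,12)).items(): print(nm,W(p,P).round(4))
E
python3 fit.py
python3 - <<'E'
from h import *
for n in("side","top"):
    bot.grab_frame(n)
    for d in bot.outline_of(n,"offcut")[:3]: print(n,round(d["p"],2),np.round(d["extent"]))
    for d in bot.recognise(n,"push_point")[:2]: print(n,"pp",round(d["p"],2),np.round(d["extent"]))
E
```

```text
both [ 0.551  -0.0032 -0.086 ] -4.93
[[-0.4, -1.3], [0.4, 1.8], [-1.0, -1.2], [-0.3, -0.5], [0.2, -1.1], [-1.0, 0.4], [0.0, -0.8], [0.1, 3.4], [-0.2, 0.7], [-1.6, 1.6], [-0.5, -0.9]]
push [ 0.5211 -0.0006  0.064 ]
seat [0.5244 0.0081 0.012 ]
ch [0.5335 0.1138 0.012 ]
top [ 0.5494 -0.0036 -0.0896] -5.13
[[-0.1, -0.9], [0.5, 2.5], [-0.6, -0.7], [0.2, 0.1], [0.4, -0.4], [-0.9, 0.7], [0.3, -0.2]]
push [ 0.5195 -0.001   0.064 ]
seat [0.5228 0.0078 0.012 ]
ch [0.5323 0.1134 0.012 ]
side [ 0.5518  0.0014 -0.0697] -3.99
[[0.3, 1.1], [0.6, -0.8], [-0.6, 0.6], [-0.3, -2.4]]
push [0.5219 0.0035 0.064 ]
seat [0.525  0.0123 0.012 ]
ch [0.5324 0.118  0.012 ]
side 0.8 [219. 268. 263. 306.]
side 0.61 [314. 253. 336. 288.]
side pp 0.82 [318. 262. 409. 297.]
top 0.8 [330. 236. 352. 256.]
top 0.71 [350. 296. 384. 329.]
top 0.7 [250. 214. 275. 248.]
top pp 0.75 [366. 186. 381. 254.]
```

Request:
drive_tool(rows="0 0 -3.7 1.7 2.9 0 1;0 0 -3.7 1.7 2.9 0 1;0 0 -3.7 1.7 2.9 0 1;0 0 -3.7 1.7 2.9 0 1;0 0 -3.7 1.7 2.9 0 1;0 0 0 1.7 2.9 0 1;0 0 0 1.7 2.9 0 1;0 0 0 1.7 2.9 0 1")

```text
t: 1.87
tcp_pos: [0.2766, -0.35, 0.2052]
orientation: [0.137, 3.138, -0.0]
contact_force: [0.9, -0.2, 0.6]
opening: -0.002
```

Request:
drive_tool(rows="0 0 0 1.7 2.9 0 1;0 0 0 1.7 2.9 0 1;0 0 0 1.7 2.9 0 1;0 0 0 1.7 2.9 0 1;0 0 0 1.7 2.9 0 1;0 0 0 1.7 2.9 0 1;0 0 0 1.7 2.9 0 1;0 0 0 1.7 2.9 0 1")

```text
t: 2.53
tcp_pos: [0.4127, -0.1177, 0.2054]
orientation: [0.136, 3.137, 0.001]
contact_force: [0.6, -1.6, 0.1]
opening: -0.004
```

Request:
drive_tool(rows="0 0 0 1.5 3 0 1;0 0 0 1.5 3 0 1;0 0 0 1.5 3 0 1;0 0 0 1.5 3 0 1;0 0 0 0 0 -3.8 1;0 0 0 0 0 -3.8 1;0 0 0 0 0 -3.8 1;0 0 0 0 0 -2 1")

```text
t: 3.2
tcp_pos: [0.4699, 0.0007, 0.0661]
orientation: [-0.136, -3.133, 0.001]
contact_force: [-0.9, -0.7, -1.1]
opening: -0.001
```

```bash
python3 - <<'E'
from h import *
for n in("side","top"):
    f=bot.grab_frame(n)[:,:,::-1]
    cv2.imwrite(f"pics/{n}2.png",cv2.resize(f[200:330,250:430] if n=="side" else f[150:290,260:420],None,fx=4,fy=4,interpolation=3))
s=bot.read_state();print(s["tcp_pos"],s["contact_force"])
E
```

```text
[4.69563359e-01 1.13037217e-04 6.68270709e-02] [ 0.28321472 -0.22528237 -0.24951885]
```

View pics/side2.png

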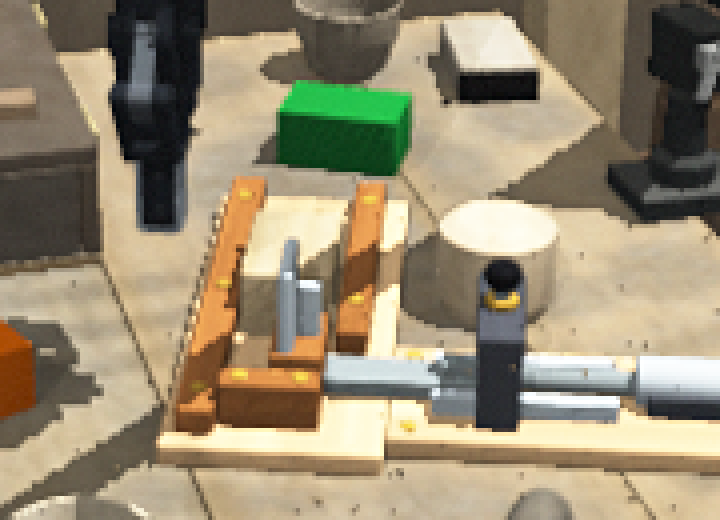

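View pics/top2.png

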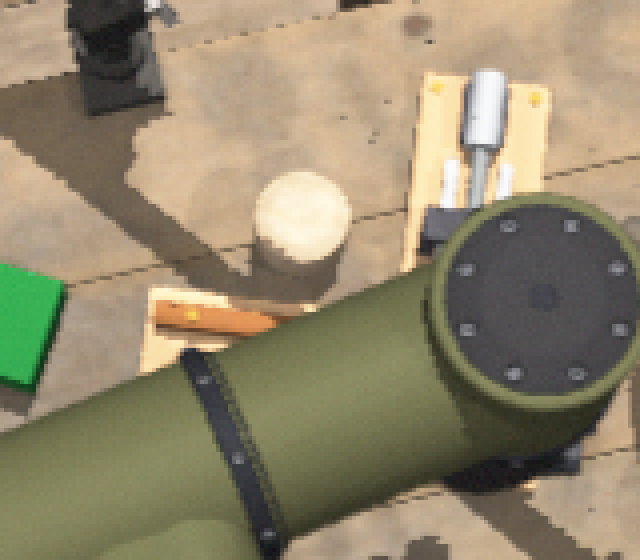

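The side view shows the finger tip at about (290,257), left of the plate at (322,275). I'm checking the tip against its projection.

```bash
python3 - <<'E'
from h import *
from fit import W
print(proj("side",[.4696,0,.0668]))
p=[.551,-.0032,-.086]
for x in(-30,-26,-22):
  print(x,[proj("side",W(p,(x,0,z))).round(1) for z in (40,64,80)])
E
```

```text
[289.45189868 268.47986551]
-30 [array([317.5, 281.4]), array([317.5, 270. ]), array([317.5, 262.3])]
-26 [array([319.7, 281.5]), array([319.7, 270.1]), array([319.7, 262.4])]
-22 [array([321.8, 281.6]), array([321.9, 270.2]), array([321.9, 262.4])]
```

```bash
python3 - <<'E'
from h import *
f=bot.grab_frame("side")[:,:,::-1]
s=bot.read_state();print(s["tcp_pos"],s["orientation"])
f=f.copy()
c=cv2.resize(f[170:300,250:350],None,fx=6,fy=4.5,interpolation=0)
for dz in (0,.019,.073):
  u=proj("side",s["tcp_pos"]+[0,0,dz]); print(u); cv2.circle(c,(int((u[0]-250+.5)*6),int((u[1]-170+.5)*4.5)),3,(0,0,255),-1)
cv2.imwrite("pics/s3.png",c)
E
```

```text
[4.71425039e-01 1.52612362e-04 7.02240107e-02] [-1.36517457e-01 -3.13633678e+00  2.30205462e-03]
[290.41087147 266.79100951]
[290.1907248  257.54643193]
[289.54549259 230.45131779]
```

View pics/s3.png

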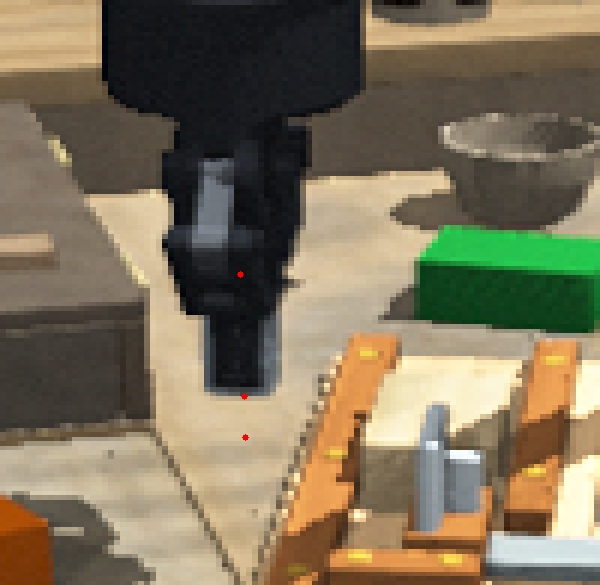

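```bash
python3 - <<'E'
from h import *
for z in (.07,.2,.3,.4): print(z,proj("top",[.4714,0,z]),proj("top",[.4714,0.03,z]))
print(cal("side")[2].keys())
f=bot.grab_frame("top")[:,:,::-1]
cv2.imwrite("pics/t4.png",cv2.resize(f[190:340,320:460],None,fx=4,fy=4,interpolation=0))
E
```

```text
0.07 [374.24620008 266.05731193] [361.80856715 265.69063222]
0.2 [379.41929727 256.49233324] [365.66716447 256.08725461]
0.3 [384.20842422 247.63730973] [369.23933559 247.19674199]
0.4 [389.92732038 237.06315697] [373.50498384 236.5802854 ]
dict_keys(['mtx', 'cam_to_world'])
```

View pics/t4.png

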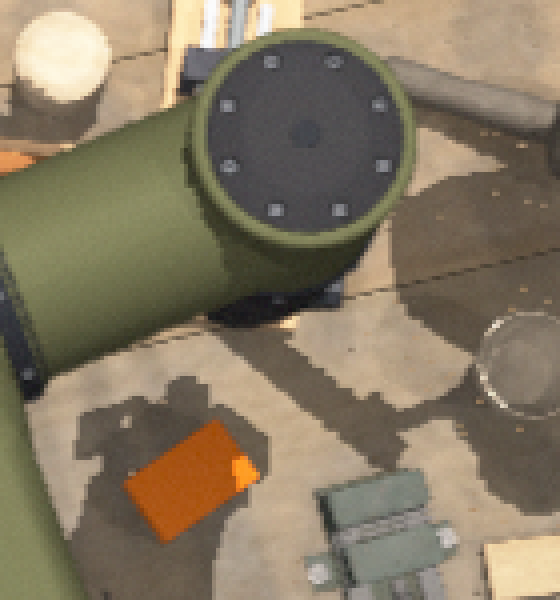

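The side view shows the tip about 10 px higher than the reported TCP projects. The wrist in the top view agrees in x and y. I'll lower to TCP z≈30 mm, which clears the fence under either reading, and look again.

Request:
drive_tool(rows="0 0 0 0 0.2 -2 1;0 0 0 0 0 -2 1;0 0 0 0 0 0 1")

```text
t: 3.65
tcp_pos: [0.4715, 0.0027, 0.0299]
orientation: [-0.137, -3.137, -0.001]
contact_force: [-0.7, 0.3, -1.0]
opening: 0.002
```

```bash
python3 - <<'E'
from h import *
f=bot.grab_frame("side")[:,:,::-1]
s=bot.read_state();print(s["tcp_pos"],s["contact_force"])
c=cv2.resize(f[170:300,250:350],None,fx=6,fy=4.5,interpolation=0)
for dz in (0,.019,.073):
  u=proj("side",s["tcp_pos"]+[0,0,dz]); cv2.circle(c,(int((u[0]-250+.5)*6),int((u[1]-170+.5)*4.5)),3,(0,0,255),-1)
cv2.imwrite("pics/s5.png",c)
E
```

```text
[0.47230858 0.00256279 0.03180578] [ 0.76492745 -0.37391503  0.66587294]
```

View pics/s5.png

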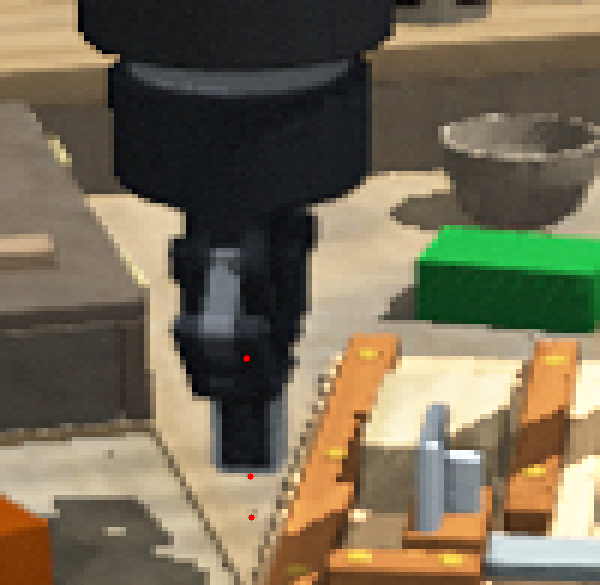

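The side view shows the tip at about (291,274), within the plate's rows 260–287 and left of it. I'll advance to contact.

Request:
drive_tool(rows="0 0 0 1.5 -0.1 0 1;0 0 0 1.5 -0.1 0 1;0 0 0 0.5 -0.05 0 1;0 0 0 0 0 0 1")

```text
t: 4.03
tcp_pos: [0.509, 0.0001, 0.0332]
orientation: [0.137, 3.136, 0.001]
contact_force: [0.2, -0.9, 0.7]
opening: -0.0
```

Request:
drive_tool(rows="0 0 0 0.5 -0.05 0 1;0 0 0 0 0 0 1")

```text
t: 4.2
tcp_pos: [0.5127, -0.0003, 0.0319]
orientation: [0.137, 3.137, 0.001]
contact_force: [0.2, -0.2, -0.1]
opening: -0.003
```

Request:
drive_tool(rows="0 0 0 0.5 -0.05 0 1;0 0 0 0 0 0 1")

```text
t: 4.37
tcp_pos: [0.5166, -0.0009, 0.0315]
orientation: [-0.136, -3.137, 0.0]
contact_force: [-6.3, 0.5, 4.7]
opening: 0.001
```

Request:
drive_tool(rows="0 0 0 1 -0.09 0 1;0 0 0 1 -0.09 0 1;0 0 0 1 -0.09 0 1;0 0 0 0 0 0 1")

```text
t: 4.7
tcp_pos: [0.5447, -0.0038, 0.0311]
orientation: [-0.136, -3.132, 0.002]
contact_force: [-10.0, 0.3, 6.1]
opening: 0.0
```

Request:
drive_tool(rows="0 0 0 0.7 -0.06 0 1;0 0 0 0 0 0 1;0 0 0 0 0 0 1")

```text
t: 4.95
tcp_pos: [0.5521, -0.0045, 0.0311]
orientation: [-0.137, -3.134, 0.001]
contact_force: [-10.6, 0.9, 7.4]
opening: -0.004
```

```bash
python3 - <<'E'
from h import *
f=bot.grab_frame("side")[:,:,::-1]
s=bot.read_state();print(s["tcp_pos"],s["contact_force"])
cv2.imwrite("pics/s6.png",cv2.resize(f[200:330,260:440],None,fx=4,fy=4,interpolation=0))
E
```

```text
[ 0.55201573 -0.00446565  0.03105208] [-9.8621255   1.02113275  7.16896677]
```

View pics/s6.png

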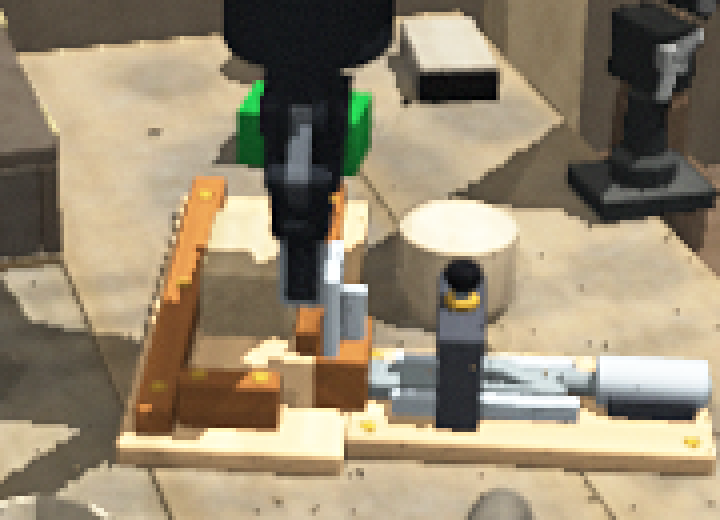

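Request:
drive_tool(rows="0 0 0 0.4 -0.03 0 1;0 0 0 0 0 0 1;0 0 0 0 0 0 1")

```text
t: 5.25
tcp_pos: [0.5559, -0.0048, 0.031]
orientation: [-0.137, -3.134, 0.002]
contact_force: [-10.5, 0.5, 7.3]
opening: 0.001
```

Request:
drive_tool(rows="0 0 0 -1 0.09 0 1;0 0 0 -1 0.09 0 1;0 0 0 -1 0.09 0 1;0 0 0 -1.5 0.13 0 1;0 0 0 0 0 0 1")

```text
t: 5.67
tcp_pos: [0.5118, -0.0003, 0.0312]
orientation: [0.136, 3.138, 0.001]
contact_force: [0.8, -0.4, -0.6]
opening: 0.0
```

```bash
python3 - <<'E'
from h import *
f=bot.grab_frame("side")[:,:,::-1]
s=bot.read_state();print(s["tcp_pos"],s["contact_force"])
cv2.imwrite("pics/s7.png",cv2.resize(f[200:330,260:440],None,fx=4,fy=4,interpolation=0))
E
```

```text
[ 5.12734950e-01 -2.95875592e-04  3.14290542e-02] [ 1.07640779 -0.14500557 -0.39057826]
```

View pics/s7.png

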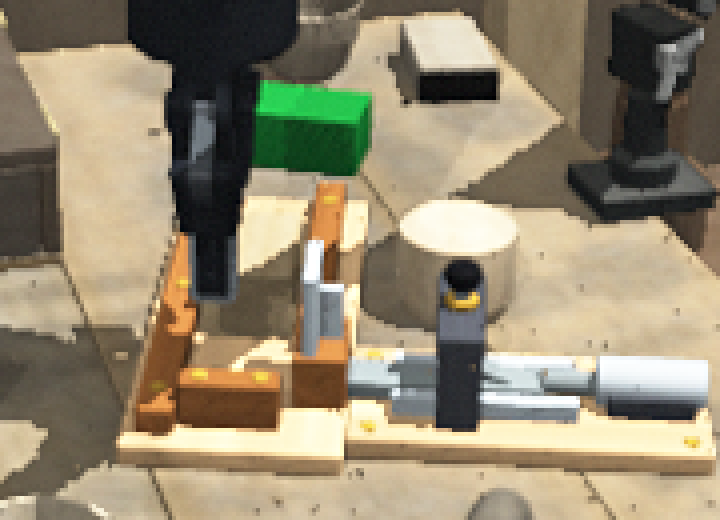

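The jaw stands half open, with the plate at (338,275) clear of the fingers, and the force is zero, so it is latched on the pin. Next I lift and move over to the offcut's left end.

Request:
drive_tool(rows="0 0 0 -0.5 0 3.5 1;0 0 0 0 0 3.5 1;0 0 0 0 0 2 1;0 0 0 0.7 3.7 0 1;0 0 0 0.7 3.7 0 1;0 0 0 0.7 3.7 0 1;0 0 0 0.8 3.8 0 1;0 0 0 0 0 0 1")

```text
t: 6.38
tcp_pos: [0.538, 0.1535, 0.1202]
orientation: [-0.131, -3.139, -0.001]
contact_force: [-0.4, -2.6, -1.0]
opening: 0.002
```

Request:
drive_tool(rows="0 0 0 0 0 -3 1;0 0 0 0 0 -3 1;0 0 0 0 0 -2.7 1;0 0 0 0 0 0 1")

```text
t: 6.72
tcp_pos: [0.5339, 0.1472, 0.0274]
orientation: [-0.137, -3.13, 0.006]
contact_force: [-0.8, -0.2, -0.7]
opening: -0.003
```

```bash
python3 - <<'E'
from h import *
from fit import W
p=[.551,-.0032,-.086]
f=bot.grab_frame("side")[:,:,::-1]
t=bot.grab_frame("top")[:,:,::-1]
s=bot.read_state();print(s["tcp_pos"],s["contact_force"])
c=cv2.resize(f[200:330,260:440],None,fx=4,fy=4,interpolation=0)
for dz in (0,.019): 
  u=proj("side",s["tcp_pos"]+[0,0,dz]); cv2.circle(c,(int((u[0]-260+.5)*4),int((u[1]-200+.5)*4)),2,(0,0,255),-1)
cv2.imwrite("pics/s8.png",c)
cv2.imwrite("pics/t8.png",cv2.resize(t[150:290,260:420],None,fx=4,fy=4,interpolation=0))
d=s["tcp_pos"][:2]-p[:2]; c,q=np.cos(p[2]),np.sin(p[2]); print("jig",c*d[0]+q*d[1],-q*d[0]+c*d[1])
E
```

```text
[0.53731659 0.14805848 0.03405246] [ 0.51148177 -0.29315692  1.74140884]
jig -0.026625042274006288 0.14952415174012343
```

View pics/s8.png

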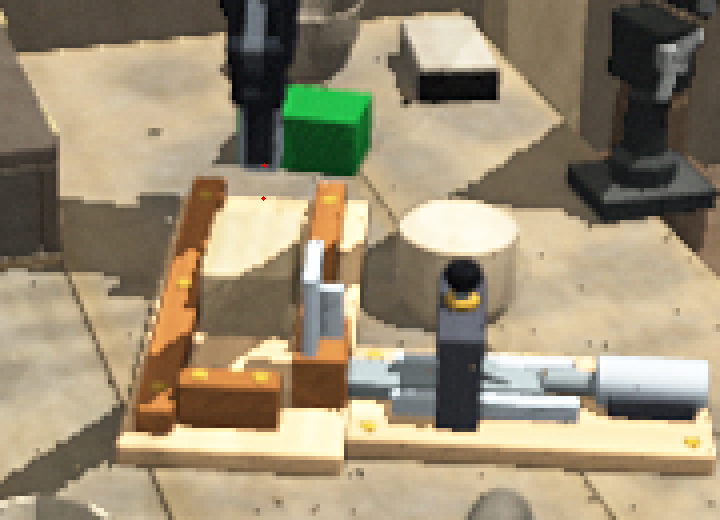

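View pics/t8.png

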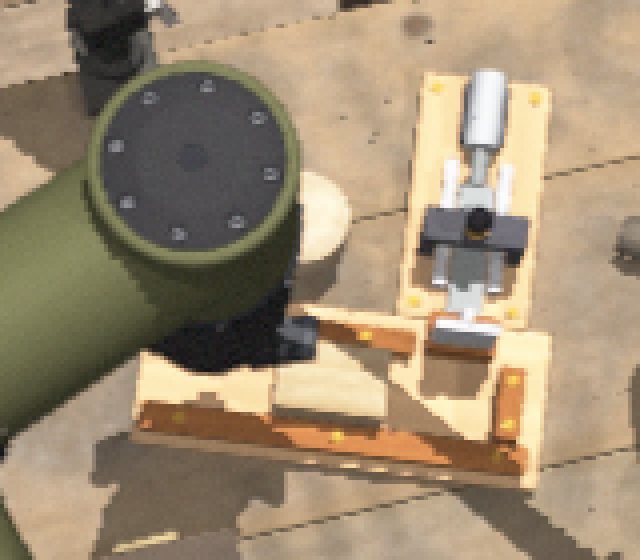

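The top view confirms the jaw is latched (plate at about (376,232), gap open) and the fingers are left of the offcut. I'll lower into the channel and push.

Request:
drive_tool(rows="0 0 0 -0.1 0 -0.8 1;0 0 0 0 0 -0.8 1;0 0 0 0 0 0 1;0 0 0 -0.13 -1.5 0 1;0 0 0 -0.13 -1.5 0 1;0 0 0 -0.09 -1 0 1;0 0 0 0 0 0 1;0 0 0 0 0 0 1")

```text
t: 7.48
tcp_pos: [0.5329, 0.1076, 0.0185]
orientation: [0.139, 3.138, 0.001]
contact_force: [0.4, -0.0, 0.6]
opening: -0.002
```

```bash
python3 - <<'E'
from h import *
f=bot.grab_frame("side")[:,:,::-1]
t=bot.grab_frame("top")[:,:,::-1]
s=bot.read_state();print(s["tcp_pos"],s["contact_force"])
cv2.imwrite("pics/s9.png",np.hstack([cv2.resize(f[200:330,280:370],None,fx=4,fy=4,interpolation=0),cv2.resize(t[160:290,310:420],None,fx=4,fy=4,interpolation=0)]))
E
```

```text
[0.53286064 0.10835784 0.01825264] [-0.1334119   0.50138066  0.11968387]
```

View pics/s9.png

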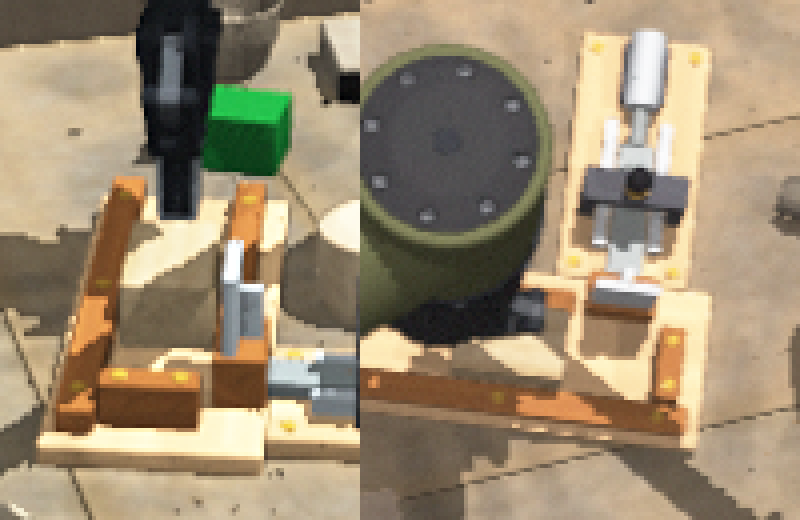

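The offcut's right edge has moved from about col 357 to 360.5 in the top view, so it is being pushed, and the jaw is still latched. Continuing.

Request:
drive_tool(rows="0 0 0 -0.09 -1 0 1;0 0 0 -0.09 -1 0 1;0 0 0 -0.09 -1 0 1;0 0 0 -0.09 -1 0 1;0 0 0 0 0 0 1;0 0 0 0 0 0 1")

```text
t: 8.08
tcp_pos: [0.5289, 0.0676, 0.0179]
orientation: [-0.139, -3.138, 0.0]
contact_force: [-0.4, 0.8, 0.3]
opening: 0.002
```

Request:
drive_tool(rows="0 0 0 -0.04 -0.5 0 1;0 0 0 0 0 0 1")

```text
t: 8.25
tcp_pos: [0.5285, 0.063, 0.0178]
orientation: [-0.137, -3.138, 0.0]
contact_force: [0.6, 1.1, -0.1]
opening: -0.001
```

```bash
python3 - <<'E'
from h import *
f=bot.grab_frame("side")[:,:,::-1]
t=bot.grab_frame("top")[:,:,::-1]
s=bot.read_state();print(s["tcp_pos"],s["contact_force"])
cv2.imwrite("pics/s10.png",np.hstack([cv2.resize(f[200:330,280:370],None,fx=4,fy=4,interpolation=0),cv2.resize(t[160:290,310:420],None,fx=4,fy=4,interpolation=0)]))
E
```

```text
[0.52860129 0.06341217 0.01785997] [ 0.59741046  0.39796053 -0.40555833]
```

View pics/s10.png

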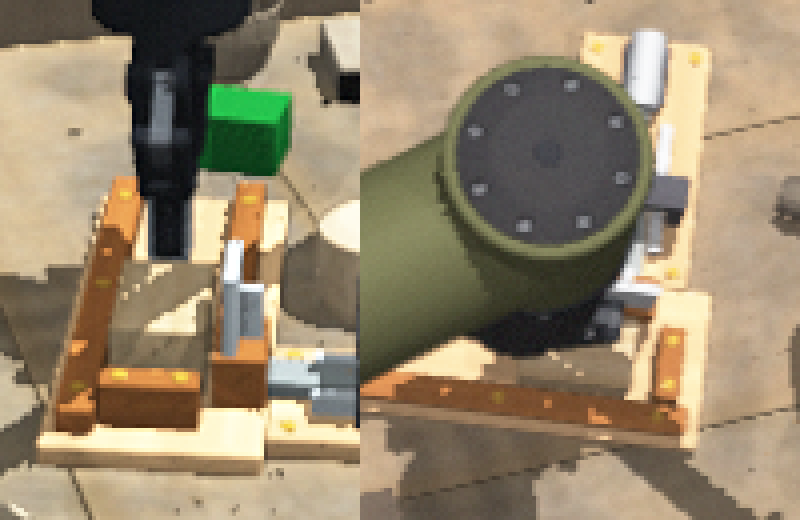

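The side view shows the offcut between the jaws, with about 10 mm still open to the end stop.

Request:
drive_tool(rows="0 0 0 -0.04 -0.5 0 1;0 0 0 0 0 0 1;0 0 0 0 0 0 1")

```text
t: 8.6
tcp_pos: [0.5282, 0.0583, 0.0179]
orientation: [-0.137, -3.138, 0.0]
contact_force: [0.0, -0.3, 1.3]
opening: 0.001
```

Request:
drive_tool(rows="0 0 0 -0.03 -0.3 0 1;0 0 0 0 0 0 1;0 0 0 0 0 0 1")

```text
t: 8.85
tcp_pos: [0.528, 0.0553, 0.018]
orientation: [-0.137, -3.139, 0.0]
contact_force: [0.1, 0.0, 0.0]
opening: -0.003
```

Request:
drive_tool(rows="0 0 0 -0.03 -0.3 0 1;0 0 0 0 0 0 1;0 0 0 0 0 0 1")

```text
t: 9.1
tcp_pos: [0.5277, 0.0523, 0.018]
orientation: [-0.137, -3.139, 0.0]
contact_force: [0.8, -0.8, -0.3]
opening: -0.002
```

Request:
drive_tool(rows="0 0 0 -0.03 -0.3 0 1;0 0 0 0 0 0 1;0 0 0 0 0 0 1")

```text
t: 9.35
tcp_pos: [0.5273, 0.0493, 0.018]
orientation: [-0.137, -3.138, 0.0]
contact_force: [-0.7, -0.5, 0.2]
opening: -0.002
```

```bash
python3 - <<'E'
from h import *
f=bot.grab_frame("side")[:,:,::-1]
t=bot.grab_frame("top")[:,:,::-1]
s=bot.read_state();print(s["tcp_pos"],s["contact_force"])
cv2.imwrite("pics/s11.png",np.hstack([cv2.resize(f[200:330,280:370],None,fx=4,fy=4,interpolation=0),cv2.resize(t[160:290,310:420],None,fx=4,fy=4,interpolation=0)]))
E
```

```text
[0.5273305  0.04937275 0.01793844] [-0.7653499  -0.46144124 -0.38251865]
```

View pics/s11.png

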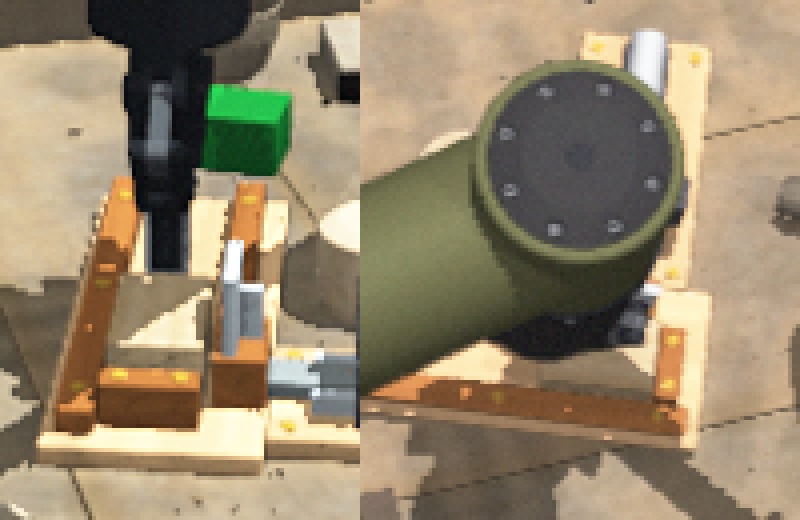

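Request:
drive_tool(rows="0 0 0 -0.02 -0.2 0 1;0 0 0 0 0 0 1;0 0 0 0 0 0 1")

```text
t: 9.7
tcp_pos: [0.5273, 0.0477, 0.018]
orientation: [0.137, 3.138, 0.001]
contact_force: [0.3, -0.0, 0.3]
opening: 0.006
```

Request:
drive_tool(rows="0 0 0 -0.02 -0.2 0 1;0 0 0 0 0 0 1;0 0 0 0 0 0 1")

```text
t: 9.95
tcp_pos: [0.5277, 0.0473, 0.0184]
orientation: [0.136, 3.137, 0.005]
contact_force: [1.2, 6.7, 0.5]
opening: 0.001
```

Request:
drive_tool(rows="0 0 0 -0.02 -0.2 0 1;0 0 0 0 0 0 1;0 0 0 0 0 0 1")

```text
t: 10.2
tcp_pos: [0.5279, 0.047, 0.0187]
orientation: [0.135, 3.136, 0.01]
contact_force: [-0.2, 12.6, 1.4]
opening: -0.002
```

The force rose to 12.6 N with no further travel, so the offcut is home against the stop. I'll back off, lift clear and check.

Request:
drive_tool(rows="0 0 0 0.05 0.5 0 1;0 0 0 0.2 2 0 1;0 0 0 0.1 1.5 0 1;0 0 0 0 0 3.5 1;0 0 0 0 0 3.5 1;0 0 0 0 0 3.5 1;0 0 0 0 0 3.5 1;0 0 0 -1 3 2 1")

```text
t: 10.87
tcp_pos: [0.522, 0.1105, 0.1828]
orientation: [0.143, 3.133, -0.001]
contact_force: [-0.5, 0.5, 0.5]
opening: -0.001
```

Request:
drive_tool(rows="0 0 0 -1 3.5 0 1;0 0 0 -1 3.5 0 1;0 0 0 -1 3.5 0 1;0 0 0 -1 3.5 0 1;0 0 0 -1 3.5 0 1;0 0 0 0 0 0 1")

```text
t: 11.37
tcp_pos: [0.4684, 0.2926, 0.177]
orientation: [-0.13, -3.138, 0.001]
contact_force: [0.1, -1.5, -0.2]
opening: -0.0
```

```bash
python3 - <<'E'
from h import *
f=bot.grab_frame("side")[:,:,::-1]
t=bot.grab_frame("top")[:,:,::-1]
s=bot.read_state();print(s["t"],s["tcp_pos"],s["contact_force"])
cv2.imwrite("pics/s12.png",np.hstack([cv2.resize(f[200:330,280:370],None,fx=4,fy=4,interpolation=0),cv2.resize(t[160:290,310:420],None,fx=4,fy=4,interpolation=0)]))
cv2.imwrite("pics/t12.png",t)
E
```

```text
11.4667 [0.46969337 0.28921087 0.1774621 ] [ 0.61961786 -0.91499303  0.02833594]
```

View pics/s12.png

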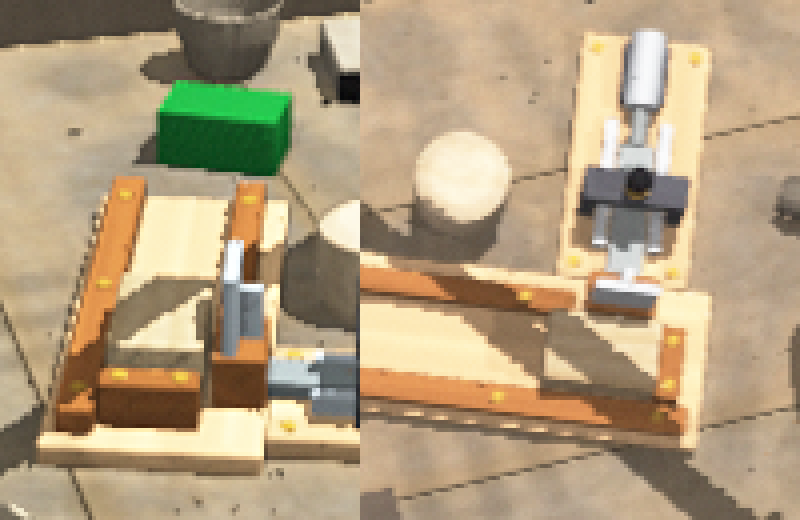

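View pics/t12.png

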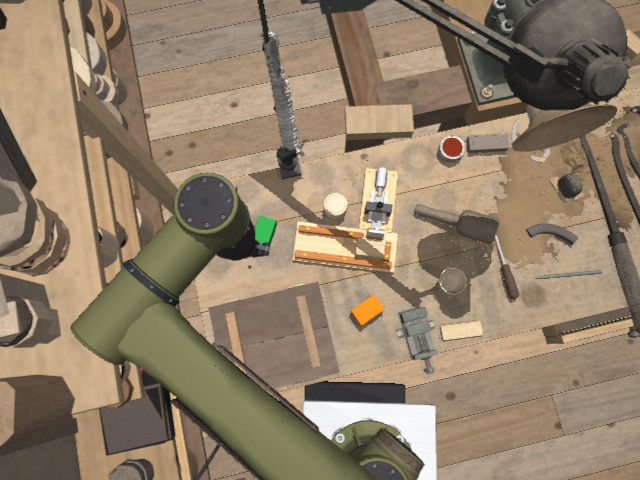

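The offcut's right edge (top zoom col 658) meets the end stop, the jaw is still latched, and nothing else has moved. Handing in.

```bash
python3 -c "
from cell import bot
print(bot.sign_off())"
```

```text
the job is handed in; nothing more can be done
None
```

The job is done and handed in at about 11.5 s, and `sign_off` gave no verdict.

- **Clamp:** I pushed the plate back with shut fingers, about 39–43 mm of travel as estimated from the arm's position. On release the jaw came back onto the pin and stayed half open.
- **Offcut:** I then pushed it along the channel. The force rose to 12.6 N with no further travel, so it is against the end stop.
- **Last pictures:** With the arm clear, they show the jaw still latched and the offcut's right end touching the stop. The other things on the bench look unmoved by eye. Its left end looks about 26 mm past the jaw by a rough pixel estimate with no perspective correction, against 22 mm expected.
- **Disagreement:** In the side view the shut fingertips looked about 19 mm higher than the reported TCP. I chose heights that were safe either way, and both pushes worked.

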